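Turn the drainer tub the right way round

ROBOT

A 6-joint arm with a two-finger parallel gripper is mounted at the origin on a cart in front of the work surface, level with it; the furniture and walls round the work are solid. World frame = base frame: x ahead of the robot, y to its left, z up, the work surface at z = 0. Lengths are in m, angles in rad, forces in N, time in s.
With the tool pointing down it reaches from about 0.275 to 0.875 m from the base axis. Payload 12.5 kg.
Tool frame: the origin (TCP) lies midway between the tips of the shut fingers; the grasp point (between the pads) lies 19 mm behind it; z points along the fingers, y is the line along which they close (so a half turn about z gives the same grasp; the last joint's range is limited). The gripper opens to 85 mm and grips with 20 to 120 N. Pads are 22 mm wide; open, the fingers measure 114 mm over their backs; the gripper's body (76 mm by 85 mm) begins 54 mm behind the grasp point. The pads swing forward as they close: fully open they stand 13 mm farther back than shut.
Start: joints at [1.114, 0.351, 1.652, -0, 1.139, -0.085], TCP at [0.2, 0.512, 0.231] pointing down, gripper open.
Joint ranges: [-2.75, 2.75], [-0.79, 2.1], [0.01, 2.65], [-1.57, 4.71], [0.07, 3.14], [-2.87, 2.87]. Speed limits (rad/s): [2.22, 2.22, 2.79, 3.14, 3.14, 3.14].

INTERFACE

Orientations are given as a 3x3 rotation matrix whose columns are the frame's x, y, z axes.
In Python, from station import * gives the robot as it stands.
- The arm moves only by the tool drive_tool, never from a script. Its argument "steps" is one flat list of numbers, 7 for each row, row after row: the shift along the tool's x, y, z scaled (see below), then the turn, a rotation vector about the tool's x, y, z scaled (see below), then the opening, from 0 (shut) to 1 (fully open). In form: [x, y, z, rx, ry, rz, grip, x, y, z, rx, ry, rz, grip, ...]. A call has 1 to 20 rows; each row is the pose to reach, as a shift and turn from the pose commanded when the call began, along the tool's axes at that moment; what a row does not reach only later rows make up. The controller multiplies each number of a shift by 200 mm and each number of a turn by 90 degrees. A row lasts 1/8 s, in which the tool goes at most 62.5 mm and 10.7 degrees, less where a joint would pass 70% of its speed; a pose out of reach is approached as far as the arm can. A call with a number of a shift or a turn outside -1 to 1 is refused whole. A call with a gripper value outside its range is refused whole. The fingers move at their own pace and stop on an object; the grip force is fixed at half the most. Time passes only in rows, so rows that repeat a pose let the fingers close. It gives the time, the measured TCP pose, the force, the opening and the grip force at its end, in the units of the state.
- state(): the state, without advancing time (a new reading comes with each control period).
- get_image(name): name is "scene" or "top" or "wrist"; returns a dict with "pixels" (480x640x3 uint8, red, green, blue), "fx", "fy", "cx", "cy" (pixels), "cam_to_world" (4x4, takes a point from camera to world coordinates). Camera axes: x right, y down, z forward; pixel columns grow to the right and rows downward; lengths in m; the calibration is good to about 2 mm. A picture is of the moment at which its call begins. There is no depth.
- hand_in(): hands the job in; it is judged then, once.
The state is a dict: "t": time; "joints": joint angles; "dq": joint speeds; "joint_torque": joint torques, N m; "tool_pos": TCP position; "orientation": TCP orientation; "contact_force": force on the tool from outside, world axes, zero at the start; "ft_torque": the same for the moment, N m; "grip_width": finger opening in m; "finger_force": force on a finger pad.
Only numpy, scipy, OpenCV 4.12 (cv2) and the standard library are available. Lean on these libraries where they do the work, as an engineer would, in place of code of your own. Each camera call takes 0.05 s, during which the arm holds its last target. There are 200 camera calls.

TASK

The metal tub in the sloping cutlery drainer was put back the wrong way round after washing: its pouring lip is at the high end, so it cannot drain. Lift the tub clear of the wooden frame by its grip plate, turn it half a turn and press it, without hammering or forcing it, fully home past the two spring catches, so that the lip is over the drip tray at the low end; let go of it, and do not disturb the other things on the worktop.

Things in the scene. Friction and masses are not known exactly. Their poses are not given: they have to be found in the camera images.
- cradle: Light wooden sloping frame of the drainer, fixed: an open box, inside 172x92 mm (1 mm play each side of the tub), 40 mm deep, walls 9 mm, upper edges rounded at 1.5 mm. Origin: centre of the inner floor, 60 mm above the worktop. x up the slope along the length (28 degrees; low end with drip tray at -x, roughly towards the robot), y across, z square to the sloping floor
- catch_mid (a point): Point of the frame midway between its two catches, 20 mm above the inner floor, frame's axes. Halfway along each long wall a steel spring roller, radius 8 mm, stands 4 mm into the inside and snaps into the tub's side groove when it is home. Pulling the tub out or pressing it in takes about 10 to 20 N along the frame's z; merely dropped in, it stays about 25 mm proud on the rollers
- tub_grip (a point): Best point to take the tub's upright grip plate: mid-plate, 78 mm above the underside, 26 mm above the rim. The plate is 10 mm thick, 56 mm wide, rounded top 100 mm above the underside, at the tub's middle, set diagonally: its faces look along the bisector of the tub's +x and +y and back. Axes, the tub's: x along its length to the pouring lip, y across, z up. At first home, x along the frame's +x
- tub_base (a point): Centre of the underside of the tub, tub's axes: a plain metal tray 170x90 mm, 52 mm high to the rim, 0.22 to 0.42 kg, lower edges rounded at 1.5 mm. When home, this point is within about 2 mm of the frame's origin and the tub's rim stands 12 mm above the frame
- tub_lip (a point): Outer end of the tub's pouring lip, a 50 mm wide spout standing out 22 mm from one end wall, 107 mm from the tub's middle and 45 mm above its underside. It passes over the frame's end wall at either end
- mug: Bystander, to be left alone: speckled white mug, 81 mm across, 94 high, with a handle. Origin: centre of its underside
- jar: Bystander, to be left alone: tall storage jar with a screw lid, 81 mm across, 163 high. Origin: centre of its underside
- bottle: Bystander, to be left alone: dark square oil bottle, 61 mm across, 267 high. Origin: centre of its underside
- bowl: Bystander, to be left alone: grey mixing bowl, 200 mm across, 87 high. Origin: centre of its underside
- soap: Bystander, to be left alone: flat washing-up liquid bottle, 46x76 mm, 237 high. Origin: centre of its underside

How it is judged:
On the way:
1. the tub has been lifted clear out of the frame (its underside above the frame's upper edge) (z of tub_base in the frame of cradle above 0.042 m), for 0.2 s.
At the end, for the whole second after the job is handed in: The tub is home in the frame the other way round: lip at the low end (over 95 mm from the middle towards the frame's -x), centre of its underside within 3 mm of the frame's floor centre along z and 5 mm along x and y, square to the floor within 0.04 rad, and released (x of tub_lip in the frame of cradle below -0.095 m and z of tub_base in the frame of cradle between -0.003 and 0.003 m and x of tub_base in the frame of cradle between -0.005 and 0.005 m and y of tub_base in the frame of cradle between -0.005 and 0.005 m and angle between the z axis of tub_base and the z axis of cradle, either way round below 0.04 rad); the robot touches nothing.
It fails at once if a bystander (mug, jar, bottle, bowl or soap) is pushed more than 30 mm or tipped (distance of any of mug, jar, bottle, bowl, soap from where it was at the start of the episode above 0.03 m or angle between any of mug, jar, bottle, bowl, soap's own z axis and vertical above 0.3 rad).
It fails at once if the tub is hammered or forced against the frame (more than 100 N in all) (contact force between tub and cradle above 100 N).
It also fails if it takes over 51 s, if anything falls off the work surface, if the arm or the gripper's body presses on something with over 40 N, if the wrist force passes 120 N, or if a joint passes its speed limit or range.

## Working session

There is one attempt and no reset: what is moved stays moved. The work goes in short steps, Python scripts to look and compute and a tool call to move; the robot and the scene stay as the last step left them, time stands still between calls to the robot, and variables do not carry over. Pictures are saved under pics/ and viewed, at most 10 in all, crops included, and the job is handed in when it is done.

Besides the shell and the picture viewer there is one more tool, called after ">>>" as a command line: name --argument value ..., lists and objects as JSON in quotes. drive_tool: Moves the arm, as the interface text tells. Shifts and turns lie within -1 to 1; 1 stands for 200 mm of shift or 90 degrees of turn. Its arguments: {"type":"object","properties":{"steps":{"type":"array"}},"required":["steps"]}

```bash
mkdir -p pics; cat > h.py <<'E'
from station import *
import numpy as np, cv2
def snap(n,f):
    im=get_image(n); cv2.imwrite('pics/'+f,im['pixels'][:,:,::-1]); np.savez('pics/'+f+'.npz',**{k:np.array(v) for k,v in im.items()}); return im
def load(f): return dict(np.load('pics/'+f+'.npz'))
def ray(im,u,v):
    T=np.array(im['cam_to_world']); d=T[:3,:3]@np.array([(u-im['cx'])/im['fx'],(v-im['cy'])/im['fy'],1.]); return T[:3,3],d/np.linalg.norm(d)
def plane(im,u,v,z):
    o,d=ray(im,u,v); return o+d*(z-o[2])/d[2]
def tri(a,pa,b,pb):
    o1,d1=ray(a,*pa);o2,d2=ray(b,*pb)
    s=np.linalg.lstsq(np.c_[d1,-d2],o2-o1,rcond=None)[0]
    p,q=o1+s[0]*d1,o2+s[1]*d2
    return (p+q)/2,np.linalg.norm(p-q)
def proj(im,P):
    T=np.array(im['cam_to_world']); c=T[:3,:3].T@(np.array(P)-T[:3,3]); return c[0]/c[2]*im['fx']+im['cx'],c[1]/c[2]*im['fy']+im['cy']
E
python3 -c "
from h import *
for n in ('scene','top'):
    im=snap(n,n+'0.png');print(n,im['fx'],np.round(im['cam_to_world'],3))
print(state())"
```

```text
scene 624.7923282490653 [[ 0.485 -0.579  0.655 -0.237]
 [-0.874 -0.33   0.356 -0.443]
 [ 0.01  -0.745 -0.666  0.97 ]
 [ 0.     0.     0.     1.   ]]
top 492.9476614059022 [[ 0.122 -0.972  0.2    0.4  ]
 [-0.993 -0.12   0.019 -0.005]
 [ 0.005 -0.201 -0.98   1.162]
 [ 0.     0.     0.     1.   ]]
{'t': 0.1, 'joints': array([ 1.11435615e+00,  3.51169230e-01,  1.65234725e+00, -2.29438038e-05,
        1.13908618e+00, -8.45804742e-02]), 'dq': array([-0.00051999, -0.00264625, -0.0015213 , -0.00014982, -0.00164834,
        0.00074283]), 'joint_torque': array([ 2.07220990e-03, -5.06830287e+01, -2.91878772e+01, -1.56441797e-05,
        2.68921773e-03, -6.90151091e-05]), 'tool_pos': array([0.19968548, 0.51216058, 0.23082432]), 'orientation': array([[-9.31656715e-01,  3.63339487e-01, -4.26462320e-04],
       [ 3.63339732e-01,  9.31656267e-01, -9.15797783e-04],
       [ 6.45707964e-05, -1.00815986e-03, -9.99999490e-01]]), 'contact_force': array([-0.32176137,  0.27702901,  0.55936452]), 'ft_torque': array([-0.03361201, -0.02785636,  0.01434008]), 'finger_force': 0.0, 'grip_width': 0.08542928023718194}
```

View pics/scene0.png

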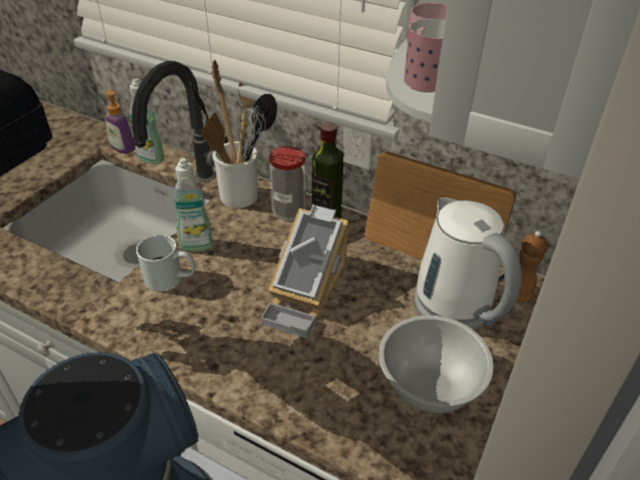

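View pics/top0.png

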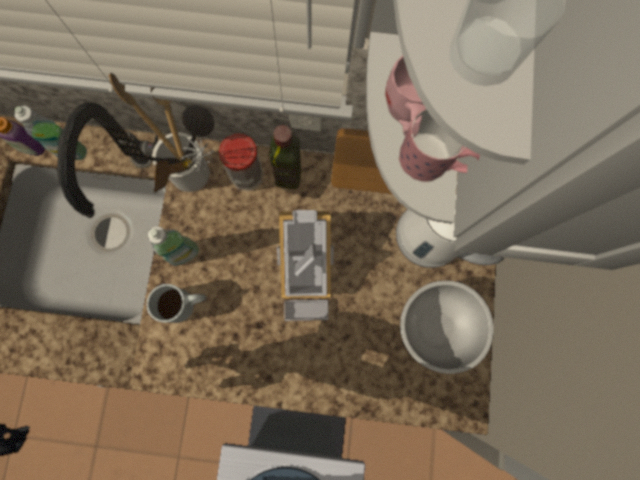

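The two views show the drainer: at about (310,255) in scene and (305,258) in top, with the lip at the far, high end. Bottle and jar are just beyond that end. I'll enlarge both.

```bash
python3 -c "
from h import *
a=load('scene0.png')['pixels'][195:345,250:360,::-1];b=load('top0.png')['pixels'][200:330,265:345,::-1]
A=cv2.resize(a,None,fx=4,fy=4,interpolation=2);B=cv2.resize(b,None,fx=4,fy=4,interpolation=2)
c=np.zeros((600,440+320,3),np.uint8);c[:600,:440]=A;c[:520,440:]=B
cv2.imwrite('pics/c1.png',c)
im=load('top0.png')
for p in [(305,258),(305,310)]: print(plane(im,*p,.1))
"
```

```text
[0.5712467  0.02515432 0.1       ]
[0.45976012 0.01117327 0.1       ]
```

View pics/c1.png

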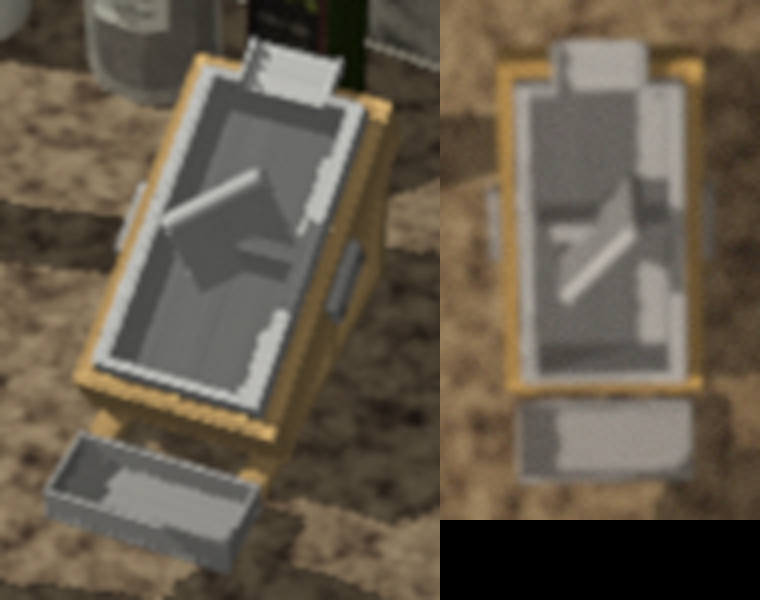

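The crop shows the wooden frame's outer upper corners and the bright top of the grip plate in both views: scene crop (165,222)–(262,175), top crop (568,298)–(632,232). I'll triangulate these.

```bash
python3 -c "
from h import *
a=load('scene0.png');b=load('top0.png')
pts=dict(FL=((197,53),(497,62)),FR=((391,102),(704,60)),NL=((76,379),(508,388)),NR=((274,437),(703,390)),P1=((165,222),(566,298)),P2=((262,175),(633,233)))
R={}
for k,(s,t) in pts.items():
    R[k],e=tri(a,(s[0]/4+249.6,s[1]/4+194.6),b,((t[0]-440)/4+264.6,t[1]/4+199.6)); print(k,R[k].round(4),round(e,4))
C=sum(R[k] for k in('FL','FR','NL','NR'))/4
x=R['FL']+R['FR']-R['NL']-R['NR'];print('len',np.linalg.norm(x)/2);x/=np.linalg.norm(x)
y=R['FL']+R['NL']-R['FR']-R['NR'];print('wid',np.linalg.norm(y)/2)
print('slope',np.degrees(np.arcsin(x[2])),'yaw',np.degrees(np.arctan2(x[1],x[0])), np.degrees(np.arctan2(-y[0],y[1])))
yaw=np.arctan2(x[1],x[0]);s=np.radians(28)
X=np.array([np.cos(yaw)*np.cos(s),np.sin(yaw)*np.cos(s),np.sin(s)]);Y=np.array([-np.sin(yaw),np.cos(yaw),0]);Z=np.cross(X,Y)
O=C-.04*Z;print('O',O,'grip',O+.078*Z,'Z',Z,'platemid-.022Z',(R['P1']+R['P2'])/2-.022*Z)
d=R['P2']-R['P1'];print('plate dir in frame',d@X,d@Y,d@Z)
"
```

```text
FL [0.6503 0.0912 0.1384] 0.0003
FR [ 0.6643 -0.0179  0.1398] 0.0016
NL [0.4859 0.0675 0.0506] 0.0007
NR [ 0.4977 -0.0411  0.0545] 0.0004
P1 [0.5291 0.0383 0.1376] 0.0
P2 [0.5657 0.0062 0.1542] 0.0032
len 0.18818964273295877
wid 0.10963538611243079
slope 27.376179624161168 yaw 8.060242462826874 6.75875394506581
O [0.5931371  0.02757006 0.06053586] grip [0.55688007 0.02243558 0.12940577] Z [-0.46483374 -0.06582659  0.88294759] platemid-.022Z [0.55765348 0.02369557 0.12646883]
plate dir in frame 0.03579941581252875 -0.03694045925894893 -0.000274693695525383
```

```bash
cat >> h.py <<'E'
from scipy.spatial.transform import Rotation as Ro
def frame(O,yaw,s=28.):
    yaw,s=np.radians(yaw),np.radians(s)
    X=np.array([np.cos(yaw)*np.cos(s),np.sin(yaw)*np.cos(s),np.sin(s)]);Y=np.array([-np.sin(yaw),np.cos(yaw),0])
    return np.array(O,float),np.c_[X,Y,np.cross(X,Y)]
def row(P,R,P0=None,R0=None):
    st=state(); P0=st['tool_pos'] if P0 is None else P0; R0=st['orientation'] if R0 is None else R0
    return (R0.T@(P-P0)/.2).round(4),(Ro.from_matrix(R0.T@R).as_rotvec()/(np.pi/2)).round(4)
def gripR(F):  # tool axes: z=-Z, y along plate normal
    y=(F[:,0]+F[:,1])/2**.5; z=-F[:,2]; return np.c_[np.cross(y,z),y,z]
E
python3 -c "
from h import *
a=load('scene0.png');b=load('top0.png')
for n,s,t in [('soap',(184,165),(158,235)),('bottle',(328,130),(283,133)),('jar',(287,157),(239,152)),('bowl',(435,345),(447,305)),('mug',(157,243),(168,290))]: print(n,*tri(a,s,b,t))
O,F=frame([.5931,.0276,.0605],7.4)
for h in(.209,):
  P=O+h*F[:,2];print(P,row(P,gripR(F)))
"
```

```text
soap [0.56024027 0.31016309 0.22673067] 0.0016928245856973373
bottle [0.78629398 0.09563298 0.25564683] 0.002984221830912381
jar [0.77205637 0.19320736 0.16162285] 0.0014687906855026455
bowl [ 0.50592212 -0.28963901  0.07256758] 0.01586064864065144
mug [0.46255634 0.32025424 0.08236135] 0.015577713520718713
[0.49579767 0.01496263 0.24503605] (array([-2.2826, -1.7782, -0.0694]), array([-0.1878, -0.2497,  0.1775]))
```

>>> drive_tool --steps '[-1, -0.8, -0.1, 0, 0, 0, 1, -1, -0.8, -0.1, 0, 0, 0, 1, -1, -0.8, -0.1, 0, 0, 0, 1, -1, -0.8, -0.1, 0, 0, 0, 1, -1, -0.8, -0.1, 0, 0, 0, 1, -1, -0.8, -0.1, 0, 0, 0, 1]'

```text
t: 0.85
tool_pos: [0.328, 0.2906, 0.2512]
orientation: [[-0.931, 0.364, -0.0], [0.364, 0.931, 0.0], [0.0, 0.0, -1.0]]
contact_force: [0.5, -0.3, 0.1]
grip_width: 0.0849
finger_force: 0.0
```

```bash
python3 -c "
from h import *
O,F=frame([.5931,.0276,.0605],7.4)
print(state()['tool_pos'],row(O+.209*F[:,2],gripR(F)))"
```

```text
[0.32801489 0.29064125 0.25121386] (array([-1.2836, -0.9778,  0.0305]), array([-0.1874, -0.2498,  0.1766]))
```

>>> drive_tool --steps '[-1, -0.8, 0, 0, 0, 0, 1, -1, -0.8, 0, 0, 0, 0, 1, -1, -0.8, 0, 0, 0, 0, 1, -1, -0.8, 0, -0.187, -0.25, 0.177, 1, -1, -0.8, 0, -0.187, -0.25, 0.177, 1, -1, -0.8, 0, -0.187, -0.25, 0.177, 1, -1, -0.8, 0, -0.187, -0.25, 0.177, 1, -1, -0.8, 0, -0.187, -0.25, 0.177, 1]'

```text
t: 1.85
tool_pos: [0.4567, 0.07, 0.2517]
orientation: [[-0.713, 0.526, 0.464], [0.618, 0.784, 0.061], [-0.331, 0.33, -0.884]]
contact_force: [-0.1, -0.6, -0.1]
grip_width: 0.0851
finger_force: 0.0
```

```bash
python3 -c "
from h import *
O,F=frame([.5931,.0276,.0605],7.4)
print(state()['tool_pos'],row(O+.209*F[:,2],gripR(F)))"
```

```text
[0.45674175 0.0699608  0.25171167] (array([-0.2981, -0.124 ,  0.1032]), array([-0.0005, -0.0014,  0.0025]))
```

>>> drive_tool --steps '[-0.298, -0.124, 0.103, 0, 0, 0, 1, -0.298, -0.124, 0.103, 0, 0, 0, 1, -0.298, -0.124, 0.103, 0, 0, 0, 1, -0.298, -0.124, 0.103, 0, 0, 0, 1]'

```text
t: 2.35
tool_pos: [0.4948, 0.0148, 0.2447]
orientation: [[-0.712, 0.527, 0.465], [0.619, 0.783, 0.061], [-0.332, 0.331, -0.883]]
contact_force: [0.2, 0.1, 0.6]
grip_width: 0.0853
finger_force: 0.0
```

```bash
python3 -c "
from h import *
im=snap('wrist','w1.png');print(im['fx'],im['cam_to_world'].round(3));s=state();print(s['tool_pos'],s['orientation'],s['joints'])"
```

```text
403.91842761124735 [[ 0.526  0.55   0.648  0.377]
 [ 0.782 -0.612 -0.116  0.052]
 [ 0.333  0.568 -0.753  0.347]
 [ 0.     0.     0.     1.   ]]
[0.49479092 0.01481778 0.2447927 ] [[-0.71171784  0.52640685  0.46513819]
 [ 0.61901846  0.78300128  0.06103399]
 [-0.33207509  0.33136811 -0.88313154]] [-0.12910433  0.03947913  2.09088628  0.23283968  0.54900942 -1.21642864]
```

View pics/w1.png

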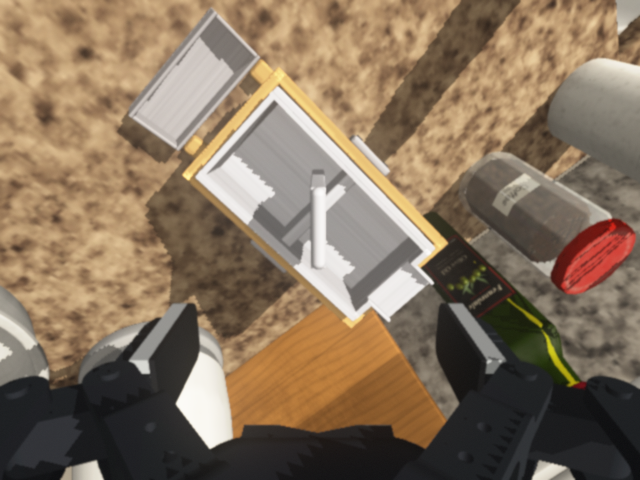

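The wrist view shows the frame's upper corners at about (281,72), (185,178), (445,242), (352,322), with the plate top from (318,185) to (318,265). I'll take a second wrist place.

>>> drive_tool --steps '[0, 0.4, 0, 0, 0, 0, 1, 0, 0.4, 0, 0, 0, 0, 1, 0, 0.4, 0, 0, 0, 0, 1, 0, 0.4, 0, 0, 0, 0, 1]'

```text
t: 2.9
tool_pos: [0.5365, 0.0764, 0.2708]
orientation: [[-0.711, 0.527, 0.465], [0.62, 0.783, 0.06], [-0.332, 0.331, -0.883]]
contact_force: [-0.7, -0.4, 0.2]
grip_width: 0.0853
finger_force: 0.0
```

```bash
python3 -c "
from h import *
snap('wrist','w2.png')
a=load('w1.png')['pixels'][55:335,170:460,::-1];b=load('w2.png')['pixels'][55:335,60:360,::-1]
A=cv2.resize(a,None,fx=2.7,fy=2.142,interpolation=2)
cv2.imwrite('pics/c2.png',cv2.resize(a,None,fx=2,fy=2,interpolation=2))
cv2.imwrite('pics/c3.png',cv2.resize(b,None,fx=2,fy=2,interpolation=2))"
```

```text
(no output)
```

View pics/c2.png

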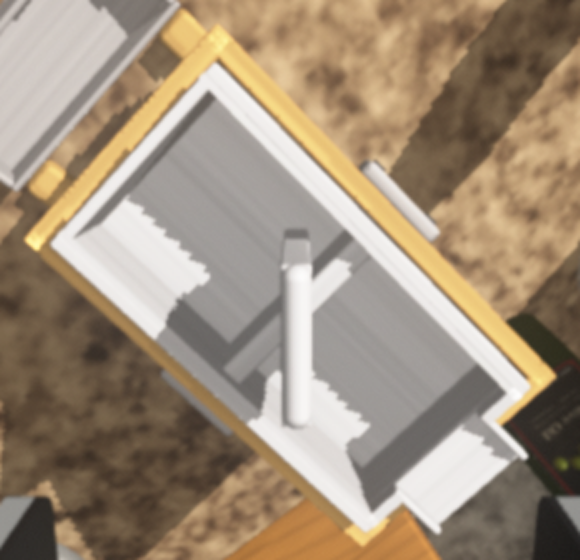

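View pics/c3.png

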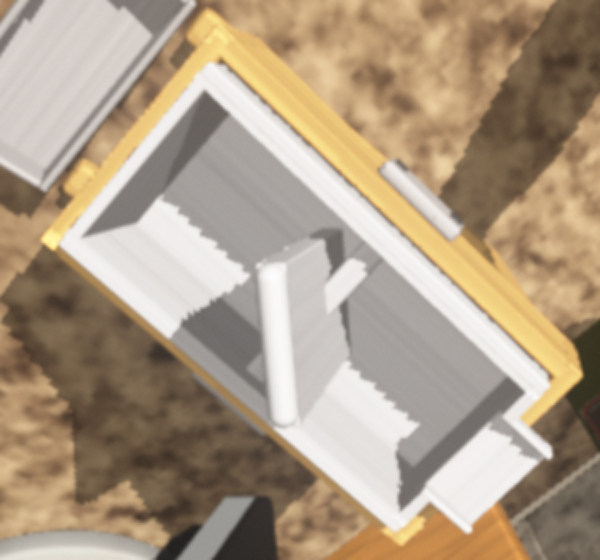

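Both crops show the rim's outer corners clearly: c2 (213,66), (52,240), (529,386), (371,529); c3 (210,66), (62,243), (549,384), (399,531). The plate's top ridge is also clear in both. I'll triangulate.

```bash
python3 -c "
from h import *
a=load('w1.png');b=load('w2.png')
pts=dict(NL=((213,66),(210,66)),NR=((52,240),(62,243)),FL=((529,386),(549,384)),FR=((371,529),(399,531)),P1=((298,265),(272,267)),P2=((297,425),(285,423)))
R={}
for k,(s,t) in pts.items():
    R[k],e=tri(a,(s[0]/2+169.75,s[1]/2+54.75),b,(t[0]/2+59.75,t[1]/2+54.75)); print(k,R[k].round(4),round(e,4))
C=sum(R[k] for k in('FL','FR','NL','NR'))/4
x=R['FL']+R['FR']-R['NL']-R['NR'];y=R['FL']+R['NL']-R['FR']-R['NR'];print('len,wid',np.linalg.norm(x)/2,np.linalg.norm(y)/2)
x/=np.linalg.norm(x);print('slope',np.degrees(np.arcsin(x[2])),'yaw',np.degrees(np.arctan2(x[1],x[0])), np.degrees(np.arctan2(-y[0],y[1])))
O,F=frame([0,0,0],7.4);Z=F[:,2]
print('O from rim',C-.052*Z,'from plate',(R['P1']+R['P2'])/2-.1*Z)
d=R['P2']-R['P1'];print('plate dir',d@F)
"
```

```text
NL [0.4897 0.0595 0.063 ] 0.0001
NR [ 0.5009 -0.0274  0.0632] 0.0012
FL [0.637  0.0809 0.1437] 0.0006
FR [ 0.6463 -0.0049  0.1475] 0.0009
P1 [0.5287 0.0409 0.1352] 0.0007
P2 [0.5671 0.0072 0.1529] 0.0006
len,wid 0.16939566774268164 0.08699889373676482
slope 29.13593979295887 yaw 8.53640139841008 6.7929534606351005
O from rim [0.59270632 0.0301695  0.05846386] from plate [0.59449097 0.03006112 0.05574273]
plate dir [ 0.03809382 -0.03838527 -0.00021189]
```

```bash
cat >> h.py <<'E'
O,F=frame([.5923,.0293,.0602],7.5); Z=F[:,2]; G=gripR(F)
def tube(st=None):  # TCP in frame axes
    st=st or state(); return (F.T@(st['tool_pos']-O)*1000).round(1), (Ro.from_matrix(G.T@st['orientation']).as_rotvec(degrees=True)).round(2), (F.T@st['contact_force']).round(1)
E
python3 -c "
from h import *
print(tube());print(row(O+.13*Z,G));print(G)"
```

```text
(array([ 55.5,  53.7, 209.1]), array([ 0.07, -0.01,  0.05]), array([-0.2,  0. , -1.4]))
(array([ 0.0061, -0.3855,  0.3957]), array([-0.0008,  0.0002, -0.0005]))
[[-0.71129289  0.52670097  0.46545517]
 [ 0.61956489  0.78254988  0.06127834]
 [-0.33196653  0.33196653 -0.88294759]]
```

>>> drive_tool --steps '[0.006, -0.385, 0.2, 0, 0, 0, 1, 0.006, -0.385, 0.2, 0, 0, 0, 1, 0.006, -0.385, 0.4, 0, 0, 0, 1, 0.006, -0.385, 0.4, 0, 0, 0, 1, 0.006, -0.385, 0.55, 0, 0, 0, 1, 0.006, -0.385, 0.65, 0, 0, 0, 1, 0.006, -0.385, 0.75, 0, 0, 0, 1, 0.006, -0.385, 0.75, 0, 0, 0, 1, 0.006, -0.385, 0.75, 0, 0, 0, 1]'

```text
t: 4.08
tool_pos: [0.5656, 0.0259, 0.1142]
orientation: [[-0.71, 0.527, 0.467], [0.62, 0.782, 0.06], [-0.333, 0.332, -0.882]]
contact_force: [-0.4, 0.4, -0.7]
grip_width: 0.0853
finger_force: 0.0
```

```bash
python3 -c "
from h import *
print(tube());print(row(O+.059*Z,G))"
```

```text
(array([ 1.5,  0.1, 60.3]), array([-0.  , -0.09,  0.03]), array([-0.6,  0.5, -0.5]))
(array([ 0.005 , -0.006 ,  0.0064]), array([ 0.    ,  0.001 , -0.0004]))
```

>>> drive_tool --steps '[0.005, -0.006, 0.006, 0, 0, 0, 1, 0.005, -0.006, 0.006, 0, 0, 0, 1, 0.005, -0.006, 0.006, 0, 0, 0, 0.3, 0.005, -0.006, 0.006, 0, 0, 0, 0.2, 0.005, -0.006, 0.006, 0, 0, 0, 0.2, 0.005, -0.006, 0.006, 0, 0, 0, 0.2, 0.005, -0.006, 0.006, 0, 0, 0, 0.2, 0.005, -0.006, 0.006, 0, 0, 0, 0.2]'

```text
t: 5.08
tool_pos: [0.5648, 0.0257, 0.111]
orientation: [[-0.711, 0.528, 0.466], [0.62, 0.782, 0.06], [-0.332, 0.332, -0.883]]
contact_force: [0.1, 0.4, -0.7]
grip_width: 0.0171
finger_force: 0.0
```

```bash
python3 -c "
from h import *
print(tube(),state()['grip_width']);print(row(O+.059*Z,G))
snap('wrist','w3.png')"
```

```text
(array([-0.6,  0. , 57.9]), array([ 0.04, -0.05,  0.04]), array([-0.2,  0.4, -0.7])) 0.01705728181865402
(array([-0.0022,  0.0019, -0.0056]), array([-0.0005,  0.0005, -0.0004]))
```

View pics/w3.png

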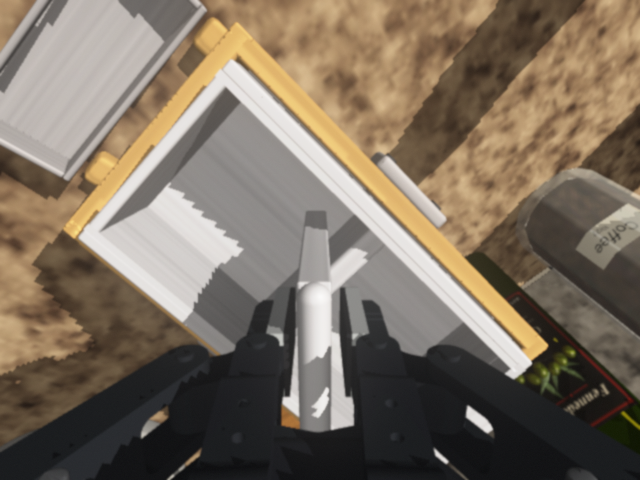

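The open fingers straddle the plate (plate at about column 315, pads at 298 and 340), within about 1 mm of centred. Closing.

>>> drive_tool --steps '[0, 0, 0, 0, 0, 0, 0, 0, 0, 0, 0, 0, 0, 0, 0, 0, 0, 0, 0, 0, 0, 0, 0, 0, 0, 0, 0, 0, 0, 0, 0, 0, 0, 0, 0, 0, 0, 0, 0, 0, 0, 0]'

```text
t: 5.88
tool_pos: [0.5647, 0.0257, 0.111]
orientation: [[-0.711, 0.528, 0.465], [0.62, 0.782, 0.06], [-0.332, 0.331, -0.883]]
contact_force: [-2.2, -0.5, -0.2]
grip_width: 0.0093
finger_force: 59.1
```

```bash
python3 -c "
from h import *
s=state();print(tube(),s['grip_width'],s['finger_force'],s['ft_torque'],G.T@s['contact_force'])"
```

```text
(array([-0.7,  0. , 57.9]), array([ 0.05, -0.04,  0.04]), array([-2.1, -0.2,  0.9])) 0.009289516560751523 59.10610489547253 [-0.01543834  0.48642356  0.076302  ] [ 1.34419105 -1.65398592 -0.8682399 ]
```

>>> drive_tool --steps '[0, 0, -0.02, 0, 0, 0, 0, 0, 0, -0.04, 0, 0, 0, 0, 0, 0, -0.06, 0, 0, 0, 0, 0, 0, -0.08, 0, 0, 0, 0, 0, 0, -0.1, 0, 0, 0, 0, 0, 0, -0.125, 0, 0, 0, 0, 0, 0, -0.15, 0, 0, 0, 0, 0, 0, -0.2, 0, 0, 0, 0, 0, 0, -0.25, 0, 0, 0, 0, 0, 0, -0.3, 0, 0, 0, 0, 0, 0, -0.35, 0, 0, 0, 0, 0, 0, -0.4, 0, 0, 0, 0, 0, 0, -0.4, 0, 0, 0, 0, 0, 0, -0.4, 0, 0, 0, 0, 0, 0, -0.4, 0, 0, 0, 0]'

```text
t: 7.75
tool_pos: [0.5275, 0.0209, 0.1814]
orientation: [[-0.711, 0.528, 0.465], [0.62, 0.782, 0.06], [-0.332, 0.331, -0.883]]
contact_force: [-0.4, -1.0, -3.8]
grip_width: 0.0095
finger_force: 61.1
```

```bash
python3 -c "
from h import *
s=state();print(tube(),s['grip_width'],s['finger_force'],s['ft_torque'],G.T@s['contact_force'])
snap('wrist','w4.png')"
```

```text
(array([-8.000e-01,  1.000e-01,  1.376e+02]), array([ 0.06, -0.02,  0.05]), array([-2.3, -0.9, -3.1])) 0.00947150008597924 61.093184128403664 [-0.07778863  0.59394908 -0.00115861] [ 0.94512455 -2.23697324  3.14253457]
```

View pics/w4.png

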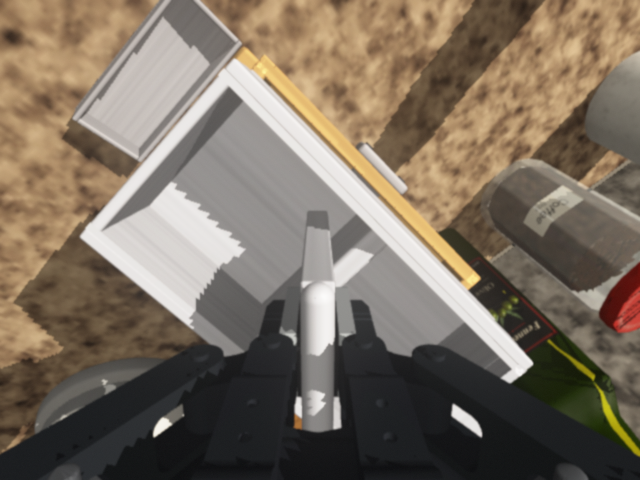

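The tub is held square and hangs clear above the frame: rim corners at (232,62), (82,237) and (530,368), nearly as when gripped. Turning now.

>>> drive_tool --steps '[0, 0, 0, 0, 0, 0.06, 0, 0, 0, 0, 0, 0, 0.13, 0, 0, 0, 0, 0, 0, 0.2, 0, 0, 0, 0, 0, 0, 0.27, 0, 0, 0, 0, 0, 0, 0.34, 0, 0, 0, 0, 0, 0, 0.41, 0, 0, 0, 0, 0, 0, 0.48, 0, 0, 0, 0, 0, 0, 0.55, 0, 0, 0, 0, 0, 0, 0.62, 0, 0, 0, 0, 0, 0, 0.69, 0, 0, 0, 0, 0, 0, 0.76, 0, 0, 0, 0, 0, 0, 0.83, 0, 0, 0, 0, 0, 0, 0.9, 0, 0, 0, 0, 0, 0, 0.96, 0, 0, 0, 0, 0, 0, 1, 0, 0, 0, 0, 0, 0, 1, 0, 0, 0, 0, 0, 0, 1, 0]'

```text
t: 9.93
tool_pos: [0.5276, 0.0209, 0.1815]
orientation: [[0.527, 0.711, 0.465], [0.783, -0.619, 0.06], [0.331, 0.333, -0.883]]
contact_force: [0.6, -0.4, -4.6]
grip_width: 0.0093
finger_force: 61.1
```

>>> drive_tool --steps '[0, 0, 0, 0, 0, 0.06, 0, 0, 0, 0, 0, 0, 0.13, 0, 0, 0, 0, 0, 0, 0.2, 0, 0, 0, 0, 0, 0, 0.27, 0, 0, 0, 0, 0, 0, 0.34, 0, 0, 0, 0, 0, 0, 0.41, 0, 0, 0, 0, 0, 0, 0.48, 0, 0, 0, 0, 0, 0, 0.55, 0, 0, 0, 0, 0, 0, 0.62, 0, 0, 0, 0, 0, 0, 0.69, 0, 0, 0, 0, 0, 0, 0.76, 0, 0, 0, 0, 0, 0, 0.83, 0, 0, 0, 0, 0, 0, 0.9, 0, 0, 0, 0, 0, 0, 0.96, 0, 0, 0, 0, 0, 0, 1, 0, 0, 0, 0, 0, 0, 1, 0, 0, 0, 0, 0, 0, 1, 0]'

```text
t: 12.05
tool_pos: [0.5276, 0.0209, 0.1817]
orientation: [[0.712, -0.526, 0.466], [-0.619, -0.783, 0.06], [0.333, -0.331, -0.883]]
contact_force: [-0.3, -0.1, -3.3]
grip_width: 0.0095
finger_force: 61.1
```

```bash
cat >> h.py <<'E'
G2=G@np.diag([-1.,-1,1])
def go2(x,y,z,yaw=0): # row to TCP at frame x,y,z mm
    return row(O+F@np.array([x,y,z])/1000,Ro.from_rotvec(Z*np.radians(yaw)).as_matrix()@G2)
def tube2():
    s=state(); return (F.T@(s['tool_pos']-O)*1000).round(1),Ro.from_matrix(G2.T@s['orientation']).as_rotvec(degrees=True).round(2),'F frame',(F.T@s['contact_force']).round(1),'torque',(F.T@s['ft_torque']).round(2),'ff',round(s['finger_force'],1)
E
python3 -c "
from h import *
print(tube2());print(go2(.7,0,137.6));print(go2(.7,0,110));print(state()['joints'])
snap('wrist','w5.png')"
```

```text
(array([-6.000e-01,  1.000e-01,  1.379e+02]), array([-0.04,  0.05, -0.07]), 'F frame', array([-1.9, -0.1, -2.8]), 'torque', array([0.04, 0.58, 0.02]), 'ff', 61.1)
(array([ 0.0049, -0.0041,  0.0015]), array([ 0.0005, -0.0005,  0.0007]))
(array([ 0.0048, -0.0042,  0.1395]), array([ 0.0005, -0.0005,  0.0007]))
[-0.10300271  0.20689716  2.08642163  0.29073532  0.38536512  1.87725178]
```

View pics/w5.png

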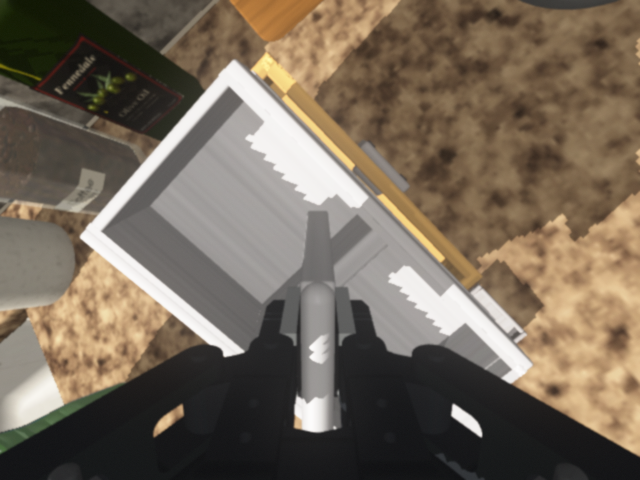

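The tub has turned, with its lip now at the low end. The frame's edge again appears on the right, from (265,55) to (482,282). The tub is fixed in the image, so comparing that edge with w4 gives twice the rotation-axis error.

```bash
python3 -c "
from h import *
for f in('w4.png','w5.png'):
    im=load(f)['pixels'];hsv=cv2.cvtColor(im,cv2.COLOR_RGB2HSV)
    m=((hsv[...,1]>115)&(hsv[...,0]>12)&(hsv[...,0]<26)&(hsv[...,2]>90)).astype(np.uint8);m[:,:225]=0;m[:45]=0;m[300:]=0;m[:,500:]=0
    m=cv2.morphologyEx(m,cv2.MORPH_OPEN,np.ones((3,3)))
    n,l,s,_=cv2.connectedComponentsWithStats(m);k=1+np.argmax(s[1:,4]);print(f,s[k])
    m=l==k;ys=np.arange(90,265,12)
    print([(y,*np.flatnonzero(m[y])[[0,-1]]) if m[y].any() else None for y in ys])
    yy,xx=np.nonzero(m);u=xx+yy  # along wall
    print('ends along wall',np.percentile(xx+yy,[0,.3,99.7,100]))
    cv2.imwrite('pics/m_'+f,m.astype(np.uint8)*255)
a=load('w4.png')['pixels'][40:300,220:510,::-1];b=load('w5.png')['pixels'][40:300,220:510,::-1]
cv2.imwrite('pics/cmp.png',cv2.resize(np.hstack([a,b]),(800,359),interpolation=2))
"
```

```text
w4.png [ 236   47  245  242 5232]
[(np.int64(90), np.int64(276), np.int64(299)), (np.int64(102), np.int64(288), np.int64(310)), (np.int64(114), np.int64(299), np.int64(321)), (np.int64(126), np.int64(311), np.int64(333)), (np.int64(138), np.int64(322), np.int64(344)), (np.int64(150), np.int64(334), np.int64(356)), (np.int64(162), np.int64(346), np.int64(368)), (np.int64(174), np.int64(361), np.int64(379)), (np.int64(186), np.int64(372), np.int64(391)), (np.int64(198), np.int64(381), np.int64(404)), (np.int64(210), np.int64(393), np.int64(414)), (np.int64(222), np.int64(404), np.int64(426)), (np.int64(234), np.int64(416), np.int64(439)), (np.int64(246), np.int64(427), np.int64(451)), (np.int64(258), np.int64(439), np.int64(462))]
ends along wall [289. 291. 757. 759.]
w5.png [ 272   82  209  206 4768]
[(np.int64(90), np.int64(275), np.int64(303)), (np.int64(102), np.int64(292), np.int64(316)), (np.int64(114), np.int64(304), np.int64(327)), (np.int64(126), np.int64(316), np.int64(338)), (np.int64(138), np.int64(327), np.int64(349)), (np.int64(150), np.int64(339), np.int64(360)), (np.int64(162), np.int64(351), np.int64(372)), (np.int64(174), np.int64(366), np.int64(383)), (np.int64(186), np.int64(377), np.int64(395)), (np.int64(198), np.int64(381), np.int64(408)), (np.int64(210), np.int64(391), np.int64(419)), (np.int64(222), np.int64(403), np.int64(431)), (np.int64(234), np.int64(415), np.int64(442)), (np.int64(246), np.int64(427), np.int64(454)), (np.int64(258), np.int64(441), np.int64(465))]
ends along wall [355. 359. 756. 757.]
```

View pics/cmp.png

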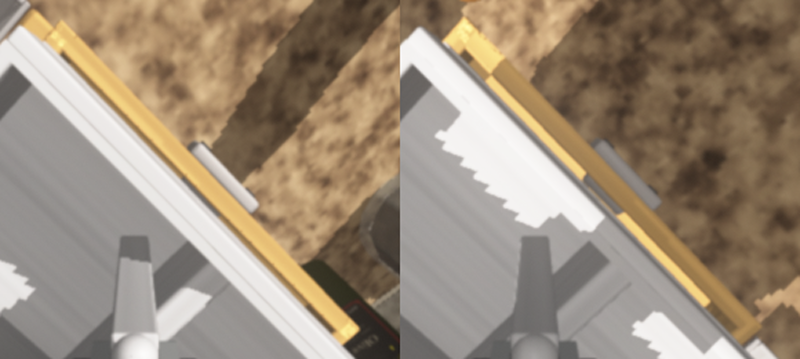

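Row by row, the wall's outer edge sits about 4.4 px further right in w5, which is about 2.1 mm across. It sits about 1 mm off along the slope. So the tub should go about 2 mm towards the frame's −y and 1 mm towards +x. Moving to just above the frame.

```bash
python3 -c "
from h import *
print(go2(.4,-2,103))"
```

```text
(array([0.0108, 0.004 , 0.1745]), array([ 0.0005, -0.0005,  0.0005]))
```

>>> drive_tool --steps '[0.011, 0.004, 0.05, 0, 0, 0, 0, 0.011, 0.004, 0.1, 0, 0, 0, 0, 0.011, 0.004, 0.14, 0, 0, 0, 0, 0.011, 0.004, 0.175, 0, 0, 0, 0, 0.011, 0.004, 0.175, 0, 0, 0, 0, 0.011, 0.004, 0.175, 0, 0, 0, 0, 0.011, 0.004, 0.175, 0, 0, 0, 0]'

```text
t: 12.98
tool_pos: [0.5451, 0.021, 0.1516]
orientation: [[0.71, -0.527, 0.466], [-0.62, -0.782, 0.06], [0.333, -0.332, -0.883]]
contact_force: [0.3, 0.9, -3.7]
grip_width: 0.0093
finger_force: 61.0
```

```bash
python3 -c "
from h import *
print(tube2());print(go2(.4,-2,94))"
```

```text
(array([  0.6,  -2. , 103.2]), array([-0.02,  0.07,  0.04]), 'F frame', array([-1.3,  0.8, -3.4]), 'torque', array([-0.03,  0.56,  0.01]), 'ff', 61.0)
(array([-0.0008,  0.0006,  0.0458]), array([ 0.0003, -0.0008, -0.0004]))
```

Free so far. Descending slowly to about 10 mm into the frame.

>>> drive_tool --steps '[0, 0, 0.008, 0, 0, 0, 0, 0, 0, 0.016, 0, 0, 0, 0, 0, 0, 0.024, 0, 0, 0, 0, 0, 0, 0.032, 0, 0, 0, 0, 0, 0, 0.036, 0, 0, 0, 0, 0, 0, 0.036, 0, 0, 0, 0]'

```text
t: 13.72
tool_pos: [0.5484, 0.0215, 0.1448]
orientation: [[0.711, -0.528, 0.466], [-0.62, -0.782, 0.06], [0.332, -0.332, -0.883]]
contact_force: [-0.5, 0.0, -4.6]
grip_width: 0.0094
finger_force: 61.0
```

```bash
python3 -c "
from h import *
print(tube2())"
```

```text
(array([ 0.4, -2. , 95.6]), array([-0.05,  0.04,  0.04]), 'F frame', array([-2.5,  0.1, -3.8]), 'torque', array([-0.02,  0.59, -0.02]), 'ff', 61.0)
```

>>> drive_tool --steps '[0, 0, 0.006, 0, 0, 0, 0, 0, 0, 0.012, 0, 0, 0, 0, 0, 0, 0.018, 0, 0, 0, 0, 0, 0, 0.024, 0, 0, 0, 0, 0, 0, 0.024, 0, 0, 0, 0]'

```text
t: 14.35
tool_pos: [0.5507, 0.0218, 0.1406]
orientation: [[0.711, -0.528, 0.466], [-0.62, -0.782, 0.06], [0.332, -0.332, -0.883]]
contact_force: [0.2, 0.4, -3.7]
grip_width: 0.0093
finger_force: 61.1
```

```bash
python3 -c "
from h import *
print(tube2())"
```

```text
(array([ 0.4, -2. , 90.8]), array([-0.04,  0.04,  0.04]), 'F frame', array([-1.5,  0.4, -3.3]), 'torque', array([0.11, 0.54, 0.04]), 'ff', 61.1)
```

Seven millimetres in without contact. Continuing to the rollers.

>>> drive_tool --steps '[0, 0, 0.006, 0, 0, 0, 0, 0, 0, 0.012, 0, 0, 0, 0, 0, 0, 0.018, 0, 0, 0, 0, 0, 0, 0.024, 0, 0, 0, 0, 0, 0, 0.03, 0, 0, 0, 0, 0, 0, 0.036, 0, 0, 0, 0, 0, 0, 0.036, 0, 0, 0, 0]'

```text
t: 15.22
tool_pos: [0.554, 0.0222, 0.1343]
orientation: [[0.71, -0.528, 0.466], [-0.62, -0.782, 0.06], [0.332, -0.332, -0.883]]
contact_force: [0.2, 1.4, -3.2]
grip_width: 0.0091
finger_force: 61.4
```

```bash
python3 -c "
from h import *
print(tube2())"
```

```text
(array([ 0.5, -2. , 83.7]), array([-0.04,  0.05,  0.05]), 'F frame', array([-1.2,  1.4, -3. ]), 'torque', array([0.32, 0.53, 0.02]), 'ff', 61.4)
```

>>> drive_tool --steps '[0, 0, 0.005, 0, 0, 0, 0, 0, 0, 0.01, 0, 0, 0, 0, 0, 0, 0.015, 0, 0, 0, 0, 0, 0, 0.02, 0, 0, 0, 0, 0, 0, 0.025, 0, 0, 0, 0, 0, 0, 0.025, 0, 0, 0, 0]'

```text
t: 15.98
tool_pos: [0.5563, 0.0226, 0.1302]
orientation: [[0.71, -0.527, 0.466], [-0.62, -0.782, 0.06], [0.333, -0.332, -0.883]]
contact_force: [-3.8, 1.3, 2.1]
grip_width: 0.0092
finger_force: 62.3
```

```bash
python3 -c "
from h import *
print(tube2())"
```

```text
(array([ 0.5, -2. , 79. ]), array([-0.03,  0.05,  0.04]), 'F frame', array([-2.2,  1.8,  3.5]), 'torque', array([0.5 , 0.72, 0.02]), 'ff', 62.3)
```

>>> drive_tool --steps '[0, 0, 0.005, 0, 0, 0, 0, 0, 0, 0.01, 0, 0, 0, 0, 0, 0, 0.015, 0, 0, 0, 0, 0, 0, 0.02, 0, 0, 0, 0, 0, 0, 0.025, 0, 0, 0, 0, 0, 0, 0.03, 0, 0, 0, 0, 0, 0, 0.03, 0, 0, 0, 0]'

```text
t: 16.85
tool_pos: [0.5592, 0.0228, 0.1245]
orientation: [[0.71, -0.528, 0.466], [-0.62, -0.782, 0.06], [0.332, -0.332, -0.883]]
contact_force: [1.2, 3.1, -4.2]
grip_width: 0.0092
finger_force: 61.0
```

```bash
python3 -c "
from h import *
print(tube2())"
```

```text
(array([ 0.4, -2.1, 72.6]), array([-0.04,  0.05,  0.04]), 'F frame', array([-0.5,  2.9, -4.5]), 'torque', array([0.65, 0.24, 0.04]), 'ff', 61.0)
```

>>> drive_tool --steps '[-0.0015, -0.0015, 0.005, 0, 0, 0, 0, -0.0015, -0.0015, 0.01, 0, 0, 0, 0, -0.0015, -0.0015, 0.015, 0, 0, 0, 0, -0.0015, -0.0015, 0.02, 0, 0, 0, 0, -0.0015, -0.0015, 0.025, 0, 0, 0, 0, -0.0015, -0.0015, 0.03, 0, 0, 0, 0, -0.0015, -0.0015, 0.035, 0, 0, 0, 0, -0.0015, -0.0015, 0.04, 0, 0, 0, 0, -0.0015, -0.0015, 0.04, 0, 0, 0, 0]'

```text
t: 17.98
tool_pos: [0.5628, 0.0237, 0.1173]
orientation: [[0.711, -0.528, 0.466], [-0.62, -0.782, 0.06], [0.332, -0.331, -0.883]]
contact_force: [4.5, 1.8, -7.8]
grip_width: 0.0093
finger_force: 60.2
```

```bash
python3 -c "
from h import *
print(tube2())"
```

```text
(array([ 0.4, -1.7, 64.5]), array([-0.05,  0.04,  0.04]), 'F frame', array([ 0.5,  1.1, -9.1]), 'torque', array([0.26, 0.14, 0.01]), 'ff', 60.2)
```

>>> drive_tool --steps '[0, 0, 0.005, 0, 0, 0, 0, 0, 0, 0.01, 0, 0, 0, 0, 0, 0, 0.015, 0, 0, 0, 0, 0, 0, 0.02, 0, 0, 0, 0, 0, 0, 0.025, 0, 0, 0, 0, 0, 0, 0.025, 0, 0, 0, 0]'

```text
t: 18.73
tool_pos: [0.565, 0.0241, 0.1129]
orientation: [[0.711, -0.528, 0.465], [-0.62, -0.782, 0.06], [0.332, -0.331, -0.883]]
contact_force: [4.0, 2.6, -7.6]
grip_width: 0.0092
finger_force: 60.4
```

```bash
python3 -c "
from h import *
print(tube2())"
```

```text
(array([ 0.2, -1.6, 59.6]), array([-0.05,  0.02,  0.04]), 'F frame', array([ 0.2,  2. , -8.7]), 'torque', array([ 0.52,  0.3 , -0.  ]), 'ff', 60.4)
```

>>> drive_tool --steps '[0, 0, 0.002, 0, 0, 0, 0, 0, 0, 0.004, 0, 0, 0, 0, 0, 0, 0.006, 0, 0, 0, 0, 0, 0, 0.008, 0, 0, 0, 0, 0, 0, 0.009, 0, 0, 0, 0, 0, 0, 0.009, 0, 0, 0, 0]'

```text
t: 19.48
tool_pos: [0.5659, 0.024, 0.1116]
orientation: [[0.71, -0.528, 0.466], [-0.62, -0.782, 0.06], [0.332, -0.332, -0.883]]
contact_force: [-2.2, -1.2, -1.4]
grip_width: 0.0095
finger_force: 61.6
```

```bash
python3 -c "
from h import *
print(tube2())"
```

```text
(array([ 0.4, -1.8, 58. ]), array([-0.05,  0.05,  0.05]), 'F frame', array([-2.7, -0.9, -0.2]), 'torque', array([-0.24,  0.72, -0.  ]), 'ff', 61.6)
```

>>> drive_tool --steps '[0, 0, 0.002, 0, 0, 0, 0, 0, 0, 0.004, 0, 0, 0, 0, 0, 0, 0.004, 0, 0, 0, 0]'

```text
t: 19.85
tool_pos: [0.566, 0.0238, 0.1114]
orientation: [[0.71, -0.528, 0.466], [-0.62, -0.782, 0.06], [0.333, -0.332, -0.883]]
contact_force: [-13.5, -7.1, 12.4]
grip_width: 0.0096
finger_force: 64.2
```

```bash
python3 -c "
from h import *
print(tube2())"
```

```text
(array([ 0.4, -2. , 57.8]), array([-0.04,  0.07,  0.05]), 'F frame', array([-6.8, -5.2, 17.6]), 'torque', array([-0.38,  1.27,  0.01]), 'ff', 64.2)
```

The tub is home: 17 N against a firm floor, at the same height as the original grasp. Relaxing, releasing and backing off.

>>> drive_tool --steps '[0, 0, -0.004, 0, 0, 0, 0, 0, 0, -0.004, 0, 0, 0, 0, 0, 0, -0.004, 0, 0, 0, 0.3, 0, 0, -0.004, 0, 0, 0, 0.6, 0, 0, -0.004, 0, 0, 0, 0.8, 0, 0, -0.004, 0, 0, 0, 0.8, 0, 0, -0.004, 0, 0, 0, 0.8, 0, 0, -0.004, 0, 0, 0, 0.8, 0, 0, -0.1, 0, 0, 0, 0.8, 0, 0, -0.25, 0, 0, 0, 0.8, 0, 0, -0.5, 0, 0, 0, 0.8, 0, 0, -0.75, 0, 0, 0, 0.8, 0, 0, -0.75, 0, 0, 0, 0.8, 0, 0, -0.75, 0, 0, 0, 0.8]'

```text
t: 21.6
tool_pos: [0.4964, 0.0152, 0.2428]
orientation: [[0.711, -0.528, 0.466], [-0.62, -0.782, 0.06], [0.332, -0.332, -0.883]]
contact_force: [0.0, -1.1, -0.0]
grip_width: 0.0681
finger_force: 0.0
```

```bash
python3 -c "
from h import *
print(tube2())
a=snap('scene','s9.png')
w=snap('wrist','w9.png')
# where the home tub's key points should appear, lip at low end
for n,p in [('lip',(-107,0,45)),('platetop',(0,0,100)),('rimNL',(-85,45,52)),('rimFR',(85,-45,52)),('rimFL',(85,45,52)),('rimNR',(-85,-45,52))]: print(n,np.round(proj(w,O+F@np.array(p)/1000)))
cv2.imwrite('pics/f.png',np.hstack([w['pixels'][:,:,::-1][:,:,:],]))"
```

```text
(array([ 2.000e-01, -1.500e+00,  2.068e+02]), array([-0.05,  0.04,  0.05]), 'F frame', array([-0.1, -1.1,  0. ]), 'torque', array([-0.03,  0.24, -0.02]), 'ff', 0.0)
lip [409. 302.]
platetop [317. 233.]
rimNL [352. 324.]
rimFR [276.  86.]
rimFL [192. 178.]
rimNR [435. 251.]
```

Released and clear, with zero contact force. My picture views are used up, so I'll check the seating numerically: with the tub home, the rim's corners should fall where they did in w1.

```bash
python3 -c "
from h import *
for f in('w1.png','w9.png'):
    im=load(f);p=im['pixels'];hsv=cv2.cvtColor(p,cv2.COLOR_RGB2HSV)
    m=((hsv[...,1]<45)&(hsv[...,2]>60)).astype(np.uint8);m[:,:150]=0;m[300:]=0
    m=cv2.morphologyEx(m,cv2.MORPH_OPEN,np.ones((3,3)))
    n,l,s,_=cv2.connectedComponentsWithStats(m);lab=l[150,270];q=l==lab;yy,xx=np.nonzero(q)
    i,j=yy.argmin(),xx.argmin();print(f,s[lab],'top',xx[i],yy[i],'left',xx[j],yy[j])
    print([(y,*np.flatnonzero(q[y])[[0,-1]]) for y in(110,140,170,200,230)])
b,t=load('scene0.png')['pixels'].astype(int),load('s9.png')['pixels'].astype(int)
print(np.abs(b-t)[:,:].max(2)[130:300,130:215].mean(),np.abs(b-t).max(2)[120:215,265:305].mean(),np.abs(b-t).max(2)[320:410,385:490].mean())"
```

```text
w1.png [  196    87   239   213 26489] top 276 87 left 196 175
[(110, np.int64(255), np.int64(302)), (140, np.int64(228), np.int64(331)), (170, np.int64(200), np.int64(360)), (200, np.int64(220), np.int64(389)), (230, np.int64(253), np.int64(419))]
w9.png [  194    88   291   212 28353] top 275 88 left 194 176
[(110, np.int64(255), np.int64(299)), (140, np.int64(227), np.int64(329)), (170, np.int64(200), np.int64(358)), (200, np.int64(217), np.int64(387)), (230, np.int64(249), np.int64(416))]
22.628581314878893 49.82342105263158 22.14190476190476
```

The rim matches its earlier home position within 1–2 px, so the tub is seated. Handing in.

```bash
python3 -c "
from station import *
print(hand_in())"
```

```text
the job is handed in; nothing more can be done
None
```

The tub was lifted out, turned half a turn, pressed home past the catches with its lip at the low end and released. The job is handed in, but no verdict came back; the rim matches its earlier home position within 1–2 px, and the bystanders were not measured again (no contact was felt near them).

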